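# Close up the sander's drive housing and hold the cover shut

## Task

Slip the wide steel bushing down over the post inside the sander's drive housing until it sits fully home, then the narrower collar down onto it, and let go of both. Next, with the cover still open, turn the quarter-turn fastener until its wing lines up with the cover's slot. Swing the sprung cover fully shut over it and finish while still holding it pressed against the frame; leave everything else on the bench where it is.

Things in the scene. Friction and masses are not known exactly. Their poses are not given: they have to be found in the camera images.
- housing: Green open-topped drive housing of a bench sander, fixed; a tray 220 (x) by 210 (y) by 66 mm high, walls 5, floor 6 mm, motor (91 mm high) out 120 mm from its +x wall. Origin: centre of its underside; x away from the robot, y to the hinge side (robot's left), z up. Post (16 mm dia., top 6 mm tapered) at x 0, y +30; fastener at x 0, y -55 on a 32 mm pillar; hinge line along x at y +105, z 67 mm.
- post_foot (a point): Foot of the post: on its axis, on the housing's inner floor (6 mm above the bench). Axes as the housing's.
- post_tip (a point): Tip of the post: on its axis, 46 mm above the inner floor, 52 mm above the bench (14 mm below the housing's rim).
- bushing: Wide plain steel ring, loose, lying flat on the bench: outer diameter 48 mm, bore 20 mm, height 22 mm, about 140 g. Origin: centre of its underside. Goes on the post first.
- collar: Narrower plain steel ring, loose, lying flat on the bench: outer diameter 34 mm, bore 20 mm, height 16 mm, about 60 g. Origin: centre of its underside. Goes on the post second, on top of the bushing (its underside then 22 mm above the inner floor).
- fastener (a joint): Quarter-turn fastener: plain steel upright wing 36 mm long, 10 thick, from 45 to 97 mm above the bench, turning about the vertical. Value: rad from the housing's x to the wing's length, anticlockwise from above positive; 0: in line with the cover's slot; range -0.6 to 1.65, no stop or click at 0; starts at 0.8 to 1.4. Friction 0.06 N m holds it where left. Misaligned it blocks the cover.
- fastener_top (a point): Middle of the top of the fastener's wing, on its turning axis, 97 mm above the bench. x along the wing, z up.
- cover_hinge (a joint): Hinge of the cover: rad, 0 shut on the rim, about 1.7 open (just past upright, leaning to the robot's left), stop at 1.9. A spring drives it open (rest about 1.72, 0.75 N m per rad): 5 to 8 N at the free edge keep it shut; let go, it opens again. Hinge line: along the housing's x at its y +105, z 67 mm.
- cover: Flat aluminium cover, 216 (x) by 205 mm, 5 mm thick, turning about the hinge line. Origin: middle of the hinge line, at the inner (under) face; when shut its axes are the housing's: it reaches from y -4 to -209 mm, z 0 (inner face) to 5 (outer face; ribs to 7 mm at x +-50, y -125 to -35). Slot 48 mm (x) by 24 (y), centred at y -160 mm.
- cover_slot (a point): Centre of the slot, at the cover's outer face: 160 mm from the hinge line.
- cover_press (a point): A good spot to push: on the outer face near the free edge, 180 mm from the hinge line, 70 mm to the robot's side (-x) of the slot's middle.
- offcut: Bystander: small wood offcut 24 x 60 x 18 mm between the rings. Origin under its centre.
- screwdriver: Bystander: screwdriver lying on the bench to the left in front of the robot.
- wrench: Bystander: spanner lying on the bench to the right in front of the robot.
- bottle: Bystander: upright bottle, 64 mm diameter, 190 mm tall, far right.
- tape_roll: Bystander: cardboard roll, a ring 96 mm across and 25 mm high with a 76 mm bore, left. Not one of the rings to fit.
- can: Bystander: upright can 80 mm across, 100 mm tall, far left.
- dust_brush: Bystander: hand brush lying at the left.
There are look-alikes about, which are no part of the job. What is shaped like the bushing but black or blue is not meant.

How it is judged:
By the outcome, as a careful person would: the job done as asked, in the order asked, and still so for the second after the job is handed in, while the arm keeps its last pose, push and grip.
It also fails if it takes over 72 s, if anything falls off the work surface, if the arm or the gripper's body presses on something with over 40 N, if the wrist force passes 120 N, or if a joint passes its speed limit or range.

## Robot

A 6-joint arm with a two-finger parallel gripper is mounted at the origin on the work surface. World frame = base frame: x ahead of the robot, y to its left, z up, the work surface at z = 0. Lengths are in mm, angles in rad, forces in N, time in s.
With the tool pointing down it reaches from about 350 to 975 mm from the base axis. Payload 7.1 kg.
Tool frame: the origin (TCP) lies on the mounting face of the last link; the fingertips stand 182 mm ahead of it and the grasp point (between the pads) lies 163 mm ahead of it (ctrl.tcp_to_tips is the distance from the TCP to the fingertips, in mm); z points along the fingers, y is the direction in which the jaws open and shut (so a half turn about z gives the same grasp; the last joint's range is limited). The gripper opens to 88 mm and grips with 3 to 60 N. Pads are 20 mm wide; open, the fingers measure 115 mm over their backs; the gripper's body (75 mm by 178 mm) begins 61 mm behind the grasp point.
Start: joints at [1.16, 0.423, 1.63, -0, 1.089, -0.019], TCP at [238.626, 577.637, 404.675] pointing down, gripper open.
Joint ranges: [-3, 3], [-0.9, 2.11], [0.09, 2.58], [-1.31, 4.45], [0.11, 2.69], [-2.54, 2.54]. Speed limits (rad/s): [2.39, 2.39, 3.01, 3.14, 3.14, 3.14].

## Interface

Orientations are given as a rotation vector (axis times angle).
In Python, from workcell import ctrl gives the robot as it stands. The module is installed in compiled form; this text tells all that it offers.
- The arm moves only by the tool send_rows, never from a script. Its argument "commands" is a list of rows, each an object with "translation": the shift along the world's x, y, z normalised to -1 to 1, where 1 is 0.1 m, a list of three; "twist": the turn, a rotation vector about the world's x, y, z normalised to -1 to 1, where 1 is 0.5 rad, a list of three. A call has exactly 10 rows; each row is the pose to reach, as a shift and turn from the pose commanded when the call began; what a row does not reach only later rows make up. A row lasts 1/10 s, in which the tool goes at most 50 mm and 8.59 degrees, less where a joint would pass 70% of its speed; a pose out of reach is approached as far as the arm can. A call with a number of a shift or a turn outside -1 to 1 is refused whole. A call with a gripper value outside its range is refused whole. "grip" is the closure, from -1 (fully open) to 1 (shut), set as the call begins (left out, the last holds). The fingers move at their own pace and stop on an object; the grip force is fixed at half the most. Time passes only in rows, so rows that repeat a pose let the fingers close, or fill a call up. It gives the time, the measured TCP pose, the force and the opening at its end, in the units of the state.
- ctrl.get_obs(): the state, without advancing time (a new reading comes with each control period).
- ctrl.get_image(name): name is "scene" or "top" or "wrist"; returns a dict with "img" (480x640x3 uint8, red, green, blue), "intrinsics" (3x3 intrinsics, pixels), "cam_to_world" (4x4, takes a point from camera to world coordinates). Camera axes: x right, y down, z forward; pixel columns grow to the right and rows downward; lengths in mm; the calibration is good to about 2 mm. A picture is of the moment at which its call begins. There is no depth.
- ctrl.close_job(): hands the job in, once; it reports no verdict.
The state is a dict: "t": time; "qpos": joint angles; "qvel": joint speeds; "joint_torque": joint torques, N m; "ee_pos": TCP position; "orientation": TCP orientation; "ft_force": force on the tool from outside, world axes, zero at the start; "moment": the same for the moment, N m; "width": finger opening in mm.
Only numpy, scipy, OpenCV 4.12 (cv2) and the standard library are available. Lean on these libraries where they do the work, as an engineer would, in place of code of your own. Each camera call takes 0.05 s, during which the arm holds its last target. There are 200 camera calls.

## Working session

There is one attempt and no reset: what is moved stays moved. The work goes in short steps, Python scripts to look and compute and a tool call to move; the robot and the scene stay as the last step left them, time stands still between calls to the robot, and variables do not carry over. Pictures are saved under pics/ and viewed, about 8 in all and at most 12, crops included, and the job is handed in when it is done.

Besides the shell and the picture viewer there is one more tool, called after "Emit:" as name([rows], argument=value, ...), one row to a line, values as JSON. send_rows: Moves the arm, as the interface text tells. Its arguments: {"type":"object","properties":{"commands":{"type":"array","items":{"type":"object","properties":{"translation":{"type":"array","items":{"type":"number"}},"twist":{"type":"array","items":{"type":"number"}}}}},"grip":{"type":"number"}},"required":["commands"]}

```bash
mkdir -p pics; cat > h.py <<'E'
import numpy as np, cv2
from workcell import ctrl
def shot(cam,fn=None):
    d=ctrl.get_image(cam)
    if fn: cv2.imwrite('pics/'+fn,d['img'][:,:,::-1])
    return d
def ray(d,u,v,z):
    K=np.array(d['intrinsics']);T=np.array(d['cam_to_world'])
    r=T[:3,:3]@np.linalg.solve(K,[u,v,1.]);o=T[:3,3]
    return o+r*(z-o[2])/r[2]
def proj(d,p):
    K=np.array(d['intrinsics']);T=np.array(d['cam_to_world'])
    c=T[:3,:3].T@(np.array(p,float)-T[:3,3]);c=K@c
    return c[:2]/c[2]
E
python3 - <<'E'
from h import *
import pickle
a=shot('top','top0.png');b=shot('scene','scene0.png')
pickle.dump((a,b),open('d0.pkl','wb'))
for d in(a,b):print(np.round(d['cam_to_world'],2),d['intrinsics'])
print(ctrl.get_obs())
E
```

```text
[[-1.00000e-02 -9.90000e-01  1.50000e-01  3.69610e+02]
 [-1.00000e+00  1.00000e-02 -2.00000e-02  4.78300e+01]
 [ 2.00000e-02 -1.50000e-01 -9.90000e-01  1.12439e+03]
 [ 0.00000e+00  0.00000e+00  0.00000e+00  1.00000e+00]] [[468.00677449   0.         329.48135806]
 [  0.         468.00677449 245.50525827]
 [  0.           0.           1.        ]]
[[ 1.40000e-01  6.40000e-01 -7.60000e-01  1.52975e+03]
 [ 9.90000e-01 -9.00000e-02  1.10000e-01 -1.23190e+02]
 [ 0.00000e+00 -7.60000e-01 -6.50000e-01  9.62070e+02]
 [ 0.00000e+00  0.00000e+00  0.00000e+00  1.00000e+00]] [[579.93626159   0.         326.48986849]
 [  0.         579.93626159 241.37211644]
 [  0.           0.           1.        ]]
{'t': 0.1, 'qpos': array([ 1.15999356e+00,  4.23740399e-01,  1.63057829e+00, -3.89949206e-05,
        1.08863017e+00, -1.90098557e-02]), 'qvel': array([ 0.00212474, -0.00203922, -0.00238319,  0.00044282, -0.00317286,
       -0.00069271]), 'joint_torque': array([-3.14750914e-04, -5.45605087e+01, -2.74325019e+01,  6.46156934e-02,
        1.87500031e-02, -4.01794557e-05]), 'ee_pos': array([238.54165277, 577.42166421, 404.00813814]), 'orientation': array([-6.11420445e-01, -3.08125947e+00,  2.09271673e-03]), 'ft_force': array([ 0.73275183, -0.90961967,  0.16217856]), 'moment': array([0.02085163, 0.01856321, 0.02705727]), 'width': 87.55323754509865}
```

View pics/top0.png

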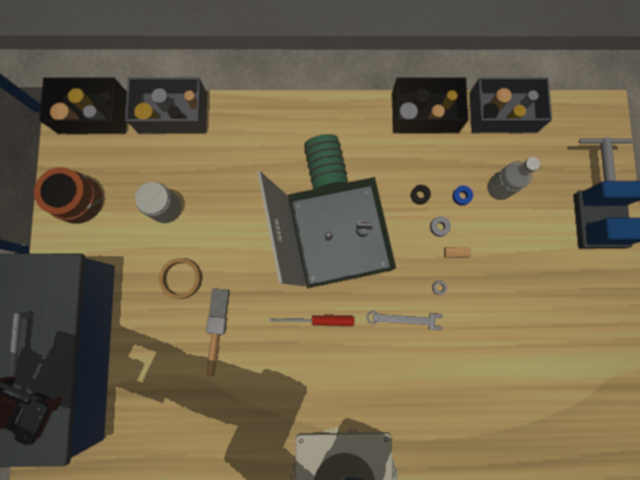

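View pics/scene0.png

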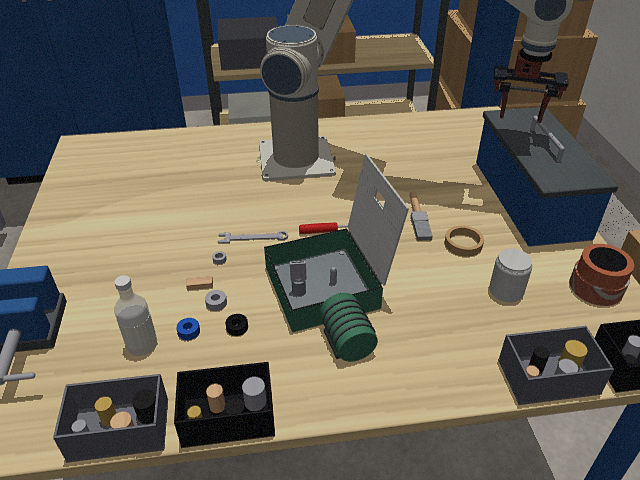

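Top view: the grey ring at (440,226) with its larger outline fits the bushing, and the small grey ring at (439,287) fits the collar. The black (421,194) and blue (463,195) rings are the look-alikes. The housing is at about (342,230), the post at (328,236) and the fastener at (364,228). I'll measure next and confirm in an enlarged crop.

```bash
python3 - <<'E'
from h import *
import pickle
a,b=pickle.load(open('d0.pkl','rb'))
im=a['img'];hsv=cv2.cvtColor(im,cv2.COLOR_RGB2HSV)
def blobs(mask,x0,y0,x1,y1):
    m=np.zeros_like(mask);m[y0:y1,x0:x1]=mask[y0:y1,x0:x1]
    cs,_=cv2.findContours(m,cv2.RETR_EXTERNAL,cv2.CHAIN_APPROX_NONE)
    return max(cs,key=cv2.contourArea)
grey=((hsv[...,1]<60)*255).astype(np.uint8)
for n,box,h,D in(('bushing',(425,212,456,240),22,48),('collar',(428,277,452,298),16,34)):
    c=blobs(grey,*box);P=np.array([ray(a,*q,h)[:2] for q in c[:,0]+0.0])
    (cx,cy),r=cv2.minEnclosingCircle(P.astype(np.float32));M=cv2.moments(c)
    print(n,np.round((cx,cy),1),2*r,cv2.boundingRect(c),'cent top',ray(a,M['m10']/M['m00'],M['m01']/M['m00'],h))
# housing outline: dark green
g=im.astype(int)
gm=(((g[...,1]>g[...,0]*1.25)&(g[...,1]>g[...,2]*1.02)&(g.sum(2)<200))*255).astype(np.uint8)
m=np.zeros_like(gm);m[170:300,255:405]=gm[170:300,255:405]
cv2.imwrite('pics/gm.png',m)
c1=cv2.resize(im[160:300,255:405],None,fx=4,fy=4,interpolation=cv2.INTER_CUBIC)
c2=cv2.resize(im[180:300,400:475],None,fx=2.6,fy=2.6,interpolation=cv2.INTER_CUBIC)
out=np.zeros((560,800,3),np.uint8);out[:,:600]=c1;out[:c2.shape[0],600:600+c2.shape[1]]=c2
mm=cv2.resize(m[160:300,255:405],(200,187));out[340:527,600:]=mm[...,None]
cv2.imwrite('pics/c0.png',out[:,:,::-1])
E
```

```text
bushing [ 587.1 -240.5] 49.17595672607422 (431, 217, 20, 19) cent top [ 587.06008102 -240.93210227   22.        ]
collar [ 440.  -233.5] 33.62799072265625 (433, 281, 14, 14) cent top [ 439.81224947 -233.42805499   16.        ]
```

View pics/c0.png

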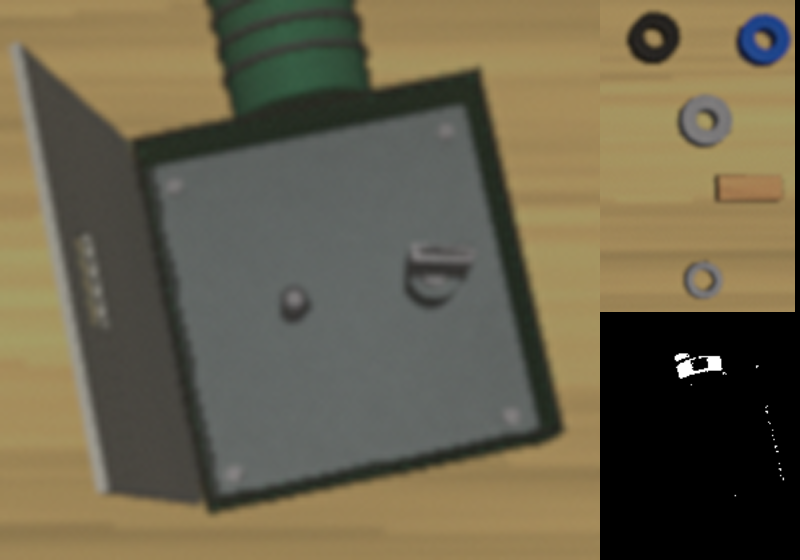

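The crop confirms it: the grey wide ring is the bushing (outer diameter measured 49, given 48), and the narrow one is the collar (33.6, given 34). The post tip is at crop (294,297), the wing top at about (441,253), and the rim corners are at (480,68), (562,430), (210,510) and (135,140).

```bash
python3 - <<'E'
from h import *
import pickle
a,b=pickle.load(open('d0.pkl','rb'))
f=lambda u,v,z:ray(a,255+(u+.5)/4-.5,160+(v+.5)/4-.5,z)
post=f(294,297,52);fa=f(441,252,97)
print('post',post,'fast',fa,np.linalg.norm((post-fa)[:2]))
print('wing ends',f(411,249,97),f(472,257,97))
C=[f(480,68,66),f(135,140,66),f(562,430,66),f(210,510,66),f(562,436,0),f(212,512,0)]
for c in C:print(c.round(1))
d=(C[0]-C[1]);print('far edge len',np.linalg.norm(d[:2]))
d=(C[0]-C[2]);print('right edge',np.linalg.norm(d[:2]),np.arctan2(d[1],d[0]))
d=post-fa;print('yaw from post/fast',np.arctan2(-d[0],d[1]))
d=C[1]-C[0];print('yaw far edge',np.arctan2(-d[0],d[1]))
im=cv2.resize(b['img'][150:345,255:415],None,fx=4,fy=3.0*4/3,interpolation=cv2.INTER_CUBIC)
cv2.imwrite('pics/s0.png',cv2.resize(im,(490,597))[:,:,::-1])
E
```

```text
post [563.93466892  30.08045443  52.        ] fast [580.86396222 -51.82223433  97.        ] 83.6340325248972
wing ends [582.68228182 -35.01782695  97.        ] [577.89928827 -69.16205149  97.        ]
[697.2 -80.1  66. ]
[654.7 121.9  66. ]
[ 483.4 -121.6   66. ]
[439.7  78.8  66. ]
[ 486.9 -132.1    0. ]
[442.8  79.6   0. ]
far edge len 206.3926461132751
right edge 217.75844038198903 0.19187685153584613
yaw from post/fast 0.2038295769146083
yaw far edge 0.20727505746737007
```

View pics/s0.png

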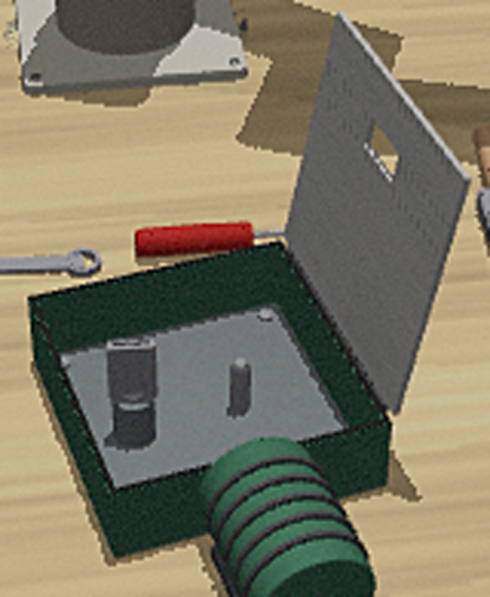

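Pose estimates agree: housing centre ≈ (569.5, 1), yaw ≈ 0.20, post ≈ (564, 30), fastener ≈ (580.5, -53), wing at ≈ 1.23 rad. Moving to the bushing along a path inside of the cover.

Emit:
send_rows([
  {"translation": [0,-0.1,0],"twist": [0,0,-0.08]},
  {"translation": [0,-0.2,0],"twist": [0,0,-0.17]},
  {"translation": [0,-0.3,0],"twist": [0,0,-0.25]},
  {"translation": [0,-0.4,0],"twist": [0,0,-0.34]},
  {"translation": [0,-0.5,0],"twist": [0,0,-0.42]},
  {"translation": [0,-0.6,0],"twist": [0,0,-0.5]},
  {"translation": [0,-0.7,0],"twist": [0,0,-0.59]},
  {"translation": [0,-0.8,0],"twist": [0,0,-0.67]},
  {"translation": [0,-0.9,0],"twist": [0,0,-0.76]},
  {"translation": [0,-1,0],"twist": [0,0,-0.84]},
], grip=-1)

```text
t: 1.1
ee_pos: [238.5, 477.1, 404.4]
orientation: [-1.243, -2.885, 0.001]
ft_force: [-0.6, -0.8, -0.0]
width: 87.4
```

Emit:
send_rows([
  {"translation": [0.01,-0.1,0],"twist": [0,0,-0.08]},
  {"translation": [0.02,-0.2,0],"twist": [0,0,-0.17]},
  {"translation": [0.03,-0.3,0],"twist": [0,0,-0.25]},
  {"translation": [0.04,-0.4,0],"twist": [0,0,-0.34]},
  {"translation": [0.05,-0.5,0],"twist": [0,0,-0.42]},
  {"translation": [0.06,-0.6,0],"twist": [0,0,-0.5]},
  {"translation": [0.07,-0.7,0],"twist": [0,0,-0.59]},
  {"translation": [0.08,-0.8,0],"twist": [0,0,-0.67]},
  {"translation": [0.09,-0.9,0],"twist": [0,0,-0.76]},
  {"translation": [0.1,-1,0],"twist": [0,0,-0.84]},
])

```text
t: 2.1
ee_pos: [248.7, 376.8, 404.7]
orientation: [1.819, 2.561, 0.0]
ft_force: [0.8, 0.1, -0.4]
width: 87.8
```

Emit:
send_rows([
  {"translation": [0.03,-0.1,0],"twist": [0,0,-0.08]},
  {"translation": [0.06,-0.2,0],"twist": [0,0,-0.17]},
  {"translation": [0.09,-0.3,0],"twist": [0,0,-0.25]},
  {"translation": [0.12,-0.4,0],"twist": [0,0,-0.34]},
  {"translation": [0.15,-0.5,0],"twist": [0,0,-0.42]},
  {"translation": [0.18,-0.6,0],"twist": [0,0,-0.5]},
  {"translation": [0.21,-0.7,0],"twist": [0,0,-0.59]},
  {"translation": [0.24,-0.8,0],"twist": [0,0,-0.67]},
  {"translation": [0.27,-0.9,0],"twist": [0,0,-0.76]},
  {"translation": [0.3,-1,0],"twist": [0,0,-0.84]},
])

```text
t: 3.1
ee_pos: [278.9, 276.8, 404.7]
orientation: [2.313, 2.126, 0.0]
ft_force: [0.6, -0.3, -0.4]
width: 87.9
```

Emit:
send_rows([
  {"translation": [0.05,-0.1,0],"twist": [0,0,-0.08]},
  {"translation": [0.1,-0.2,0],"twist": [0,0,-0.17]},
  {"translation": [0.15,-0.3,0],"twist": [0,0,-0.25]},
  {"translation": [0.2,-0.4,0],"twist": [0,0,-0.34]},
  {"translation": [0.25,-0.5,0],"twist": [0,0,-0.42]},
  {"translation": [0.3,-0.6,0],"twist": [0,0,-0.5]},
  {"translation": [0.35,-0.7,0],"twist": [0,0,-0.59]},
  {"translation": [0.4,-0.8,0],"twist": [0,0,-0.67]},
  {"translation": [0.45,-0.9,0],"twist": [0,0,-0.76]},
  {"translation": [0.5,-1,0],"twist": [0,0,-0.84]},
])

```text
t: 4.1
ee_pos: [329.0, 176.8, 404.7]
orientation: [2.706, 1.597, -0.0]
ft_force: [-0.8, 0.5, -0.1]
width: 87.8
```

Emit:
send_rows([
  {"translation": [0.03,-0.1,0]},
  {"translation": [0.06,-0.2,0]},
  {"translation": [0.09,-0.3,0]},
  {"translation": [0.12,-0.4,0]},
  {"translation": [0.15,-0.5,0]},
  {"translation": [0.18,-0.6,0]},
  {"translation": [0.21,-0.7,0]},
  {"translation": [0.24,-0.8,0]},
  {"translation": [0.27,-0.9,0]},
  {"translation": [0.3,-1,0]},
])

```text
validation failed for argument at $.co...
```

Emit:
send_rows([
  {"translation": [0.03,-0.1,0]},
  {"translation": [0.06,-0.2,0]},
  {"translation": [0.09,-0.3,0]},
  {"translation": [0.12,-0.4,0]},
  {"translation": [0.15,-0.5,0]},
  {"translation": [0.18,-0.6,0]},
  {"translation": [0.21,-0.7,0]},
  {"translation": [0.24,-0.8,0]},
  {"translation": [0.27,-0.9,0]},
  {"translation": [0.3,-1,0]},
])

```text
validation failed for argument at $.co...
```

Emit:
send_rows([
  {"translation": [0.07,-0.1,0]},
  {"translation": [0.14,-0.2,0]},
  {"translation": [0.21,-0.3,0]},
  {"translation": [0.28,-0.4,0]},
  {"translation": [0.35,-0.5,0]},
  {"translation": [0.42,-0.6,0]},
  {"translation": [0.49,-0.7,0]},
  {"translation": [0.56,-0.8,0]},
  {"translation": [0.63,-0.9,0]},
  {"translation": [0.7,-1,0]},
])

```text
validation failed for argument at $.co...
```

Emit:
send_rows([
  {"translation": [0.09,-0.1,-0.06]},
  {"translation": [0.18,-0.2,-0.12]},
  {"translation": [0.27,-0.3,-0.18]},
  {"translation": [0.36,-0.4,-0.24]},
  {"translation": [0.45,-0.5,-0.3]},
  {"translation": [0.54,-0.6,-0.36]},
  {"translation": [0.63,-0.7,-0.42]},
  {"translation": [0.72,-0.8,-0.48]},
  {"translation": [0.81,-0.9,-0.54]},
  {"translation": [0.9,-1,-0.6]},
])

```text
validation failed for argument at $.co...
```

Emit:
send_rows([
  {"translation": [0.03,-0.1,0],"twist": [0,0,0]},
  {"translation": [0.06,-0.2,0],"twist": [0,0,0]},
  {"translation": [0.09,-0.3,0],"twist": [0,0,0]},
  {"translation": [0.12,-0.4,0],"twist": [0,0,0]},
  {"translation": [0.15,-0.5,0],"twist": [0,0,0]},
  {"translation": [0.18,-0.6,0],"twist": [0,0,0]},
  {"translation": [0.21,-0.7,0],"twist": [0,0,0]},
  {"translation": [0.24,-0.8,0],"twist": [0,0,0]},
  {"translation": [0.27,-0.9,0],"twist": [0,0,0]},
  {"translation": [0.3,-1,0],"twist": [0,0,0]},
])

```text
t: 5.1
ee_pos: [358.9, 76.8, 404.7]
orientation: [-2.703, -1.601, 0.0]
ft_force: [0.5, -0.3, -1.0]
width: 87.7
```

Emit:
send_rows([
  {"translation": [0.03,-0.1,0],"twist": [0,0,0]},
  {"translation": [0.06,-0.2,0],"twist": [0,0,0]},
  {"translation": [0.09,-0.3,0],"twist": [0,0,0]},
  {"translation": [0.12,-0.4,0],"twist": [0,0,0]},
  {"translation": [0.15,-0.5,0],"twist": [0,0,0]},
  {"translation": [0.18,-0.6,0],"twist": [0,0,0]},
  {"translation": [0.21,-0.7,0],"twist": [0,0,0]},
  {"translation": [0.24,-0.8,0],"twist": [0,0,0]},
  {"translation": [0.27,-0.9,0],"twist": [0,0,0]},
  {"translation": [0.3,-1,0],"twist": [0,0,0]},
])

```text
t: 6.1
ee_pos: [388.9, -23.2, 404.7]
orientation: [-2.703, -1.601, 0.0]
ft_force: [0.4, 0.2, -0.9]
width: 87.5
```

Emit:
send_rows([
  {"translation": [0.08,-0.1,0],"twist": [0,0,0]},
  {"translation": [0.16,-0.2,0],"twist": [0,0,0]},
  {"translation": [0.24,-0.3,0],"twist": [0,0,0]},
  {"translation": [0.32,-0.4,0],"twist": [0,0,0]},
  {"translation": [0.4,-0.5,0],"twist": [0,0,0]},
  {"translation": [0.48,-0.6,0],"twist": [0,0,0]},
  {"translation": [0.56,-0.7,0],"twist": [0,0,0]},
  {"translation": [0.64,-0.8,0],"twist": [0,0,0]},
  {"translation": [0.72,-0.9,0],"twist": [0,0,0]},
  {"translation": [0.8,-1,0],"twist": [0,0,0]},
])

```text
t: 7.1
ee_pos: [469.3, -123.2, 404.6]
orientation: [-2.703, -1.601, 0.0]
ft_force: [-0.2, 0.1, 0.2]
width: 87.6
```

Emit:
send_rows([
  {"translation": [0.1,-0.1,-0.08],"twist": [0,0,0]},
  {"translation": [0.2,-0.2,-0.16],"twist": [0,0,0]},
  {"translation": [0.3,-0.3,-0.24],"twist": [0,0,0]},
  {"translation": [0.4,-0.4,-0.32],"twist": [0,0,0]},
  {"translation": [0.5,-0.5,-0.4],"twist": [0,0,0]},
  {"translation": [0.6,-0.6,-0.48],"twist": [0,0,0]},
  {"translation": [0.7,-0.7,-0.56],"twist": [0,0,0]},
  {"translation": [0.8,-0.8,-0.64],"twist": [0,0,0]},
  {"translation": [0.9,-0.9,-0.72],"twist": [0,0,0]},
  {"translation": [1,-1,-0.8],"twist": [0,0,0]},
])

```text
t: 8.1
ee_pos: [569.5, -223.2, 324.0]
orientation: [-2.703, -1.601, -0.0]
ft_force: [0.3, -0.4, -0.4]
width: 87.6
```

Emit:
send_rows([
  {"translation": [0.1,-0.04,-0.1],"twist": [0,0,0]},
  {"translation": [0.2,-0.08,-0.2],"twist": [0,0,0]},
  {"translation": [0.3,-0.12,-0.3],"twist": [0,0,0]},
  {"translation": [0.385,-0.184,-0.4],"twist": [0,0,0]},
  {"translation": [0.385,-0.184,-0.5],"twist": [0,0,0]},
  {"translation": [0.385,-0.184,-0.6],"twist": [0,0,0]},
  {"translation": [0.385,-0.184,-0.6],"twist": [0,0,0]},
  {"translation": [0.385,-0.184,-0.6],"twist": [0,0,0]},
  {"translation": [0.385,-0.184,-0.6],"twist": [0,0,0]},
  {"translation": [0.385,-0.184,-0.6],"twist": [0,0,0]},
])

```text
t: 9.1
ee_pos: [607.2, -240.8, 265.4]
orientation: [2.702, 1.601, 0.001]
ft_force: [0.7, 0.2, 0.4]
width: 87.9
```

```bash
python3 - <<'E'
from h import *
d=shot('wrist','w1.png')
print(np.round(d['cam_to_world'],2),d['intrinsics'])
print(proj(d,[587,-240.7,22]))
im=d['img'];hsv=cv2.cvtColor(im,cv2.COLOR_RGB2HSV)
m=((hsv[...,1]<50)*255).astype(np.uint8)
cs,h=cv2.findContours(m,cv2.RETR_CCOMP,cv2.CHAIN_APPROX_NONE)
for c,hh in zip(cs,h[0]):
    if cv2.contourArea(c)>500:
        P=np.array([ray(d,*q,22)[:2] for q in c[:,0]],np.float32)
        print(hh[3],cv2.boundingRect(c),cv2.minEnclosingCircle(P),P.mean(0))
print(ctrl.get_obs()['qpos'],ctrl.get_obs()['t'])
E
```

```text
[[ 8.8000e-01 -4.6000e-01 -1.3000e-01  6.4247e+02]
 [-4.8000e-01 -8.4000e-01 -2.4000e-01 -1.7681e+02]
 [ 0.0000e+00  2.7000e-01 -9.6000e-01  2.4414e+02]
 [ 0.0000e+00  0.0000e+00  0.0000e+00  1.0000e+00]] [[387.88533045   0.         319.6270739 ]
 [  0.         387.88533045 237.31862517]
 [  0.           0.           1.        ]]
[289.76414127 269.28091999]
-1 (505, 466, 135, 14) ((687.15478515625, -474.15069580078125), 48.986793518066406) [ 685.0901  -472.18222]
-1 (518, 369, 122, 80) ((709.9266357421875, -430.8875732421875), 46.21687698364258) [ 707.4242 -423.6788]
-1 (433, 362, 119, 47) ((661.3560791015625, -383.6993103027344), 39.62912368774414) [ 660.369   -370.96393]
-1 (0, 323, 283, 157) ((433.5106201171875, -290.2842712402344), 109.65045166015625) [ 443.10938 -265.30078]
-1 (254, 229, 76, 78) ((588.7135009765625, -240.90541076660156), 25.30263900756836) [ 588.6382  -240.56024]
-1 (0, 0, 145, 155) ((536.9208984375, -91.07442474365234), 59.0749626159668) [535.3691  -76.08847]
[-3.95774736e-01  6.34155439e-01  1.64093949e+00 -1.66908349e-05
  8.65478076e-01  1.05263425e-01] 9.15
```

View pics/w1.png

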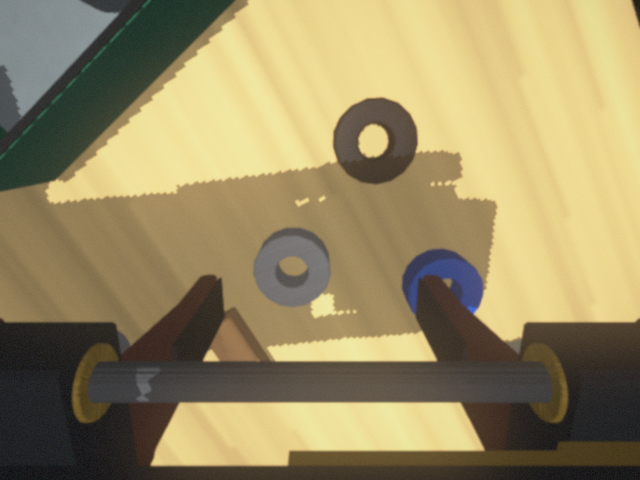

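Wrist view: the grey bushing is at (291,267), the blue ring at (443,288), the black one at (375,140) and the offcut at (240,335). Measured bushing (588.3,-240.7) agrees with the top view. Moving back 19 mm, then descending.

Emit:
send_rows([
  {"translation": [-0.1,0,0],"twist": [0,0,0]},
  {"translation": [-0.19,0,-0.05],"twist": [0,0,0]},
  {"translation": [-0.19,0,-0.15],"twist": [0,0,0]},
  {"translation": [-0.19,0,-0.25],"twist": [0,0,0]},
  {"translation": [-0.19,0,-0.35],"twist": [0,0,0]},
  {"translation": [-0.19,0,-0.45],"twist": [0,0,0]},
  {"translation": [-0.19,0,-0.55],"twist": [0,0,0]},
  {"translation": [-0.19,0,-0.65],"twist": [0,0,0]},
  {"translation": [-0.19,0,-0.74],"twist": [0,0,0]},
  {"translation": [-0.19,0,-0.78],"twist": [0,0,0]},
])

```text
t: 10.15
ee_pos: [587.9, -240.6, 185.4]
orientation: [-2.702, -1.601, 0.001]
ft_force: [-0.8, 0.0, -0.8]
width: 87.4
```

Emit:
send_rows([
  {"translation": [0,0,0],"twist": [0,0,0]},
  {"translation": [0,0,0],"twist": [0,0,0]},
  {"translation": [0,0,0],"twist": [0,0,0]},
  {"translation": [0,0,0],"twist": [0,0,0]},
  {"translation": [0,0,0],"twist": [0,0,0]},
  {"translation": [0,0,0],"twist": [0,0,0]},
  {"translation": [0,0,0],"twist": [0,0,0]},
  {"translation": [0,0,0],"twist": [0,0,0]},
  {"translation": [0,0,0],"twist": [0,0,0]},
  {"translation": [0,0,0],"twist": [0,0,0]},
], grip=1)

```text
t: 11.15
ee_pos: [588.2, -240.8, 187.0]
orientation: [2.703, 1.601, 0.0]
ft_force: [-1.1, 0.4, 5.5]
width: 47.0
```

Gripped (width 47). Lift and carry to above the post, rotating to jaw 0.2.

Emit:
send_rows([
  {"translation": [0,0,0.1],"twist": [0,0,0]},
  {"translation": [0,0,0.25],"twist": [0,0,0]},
  {"translation": [0,0,0.4],"twist": [0,0,0.1]},
  {"translation": [0,0.1,0.5],"twist": [0,0,0.2]},
  {"translation": [0,0.2,0.6],"twist": [0,0,0.3]},
  {"translation": [0,0.3,0.7],"twist": [0,0,0.4]},
  {"translation": [0,0.4,0.8],"twist": [0,0,0.5]},
  {"translation": [0,0.5,0.9],"twist": [0,0,0.5]},
  {"translation": [0,0.6,1],"twist": [0,0,0.5]},
  {"translation": [0,0.7,1],"twist": [0,0,0.5]},
])

```text
t: 12.15
ee_pos: [588.6, -170.3, 288.6]
orientation: [2.481, 1.923, 0.003]
ft_force: [-0.1, -0.3, -1.4]
width: 47.3
```

Emit:
send_rows([
  {"translation": [-0.01,0.1,0.1],"twist": [0,0,0.05]},
  {"translation": [-0.02,0.2,0.2],"twist": [0,0,0.1]},
  {"translation": [-0.03,0.3,0.3],"twist": [0,0,0.15]},
  {"translation": [-0.04,0.4,0.3],"twist": [0,0,0.2]},
  {"translation": [-0.05,0.5,0.3],"twist": [0,0,0.25]},
  {"translation": [-0.06,0.6,0.3],"twist": [0,0,0.3]},
  {"translation": [-0.07,0.7,0.3],"twist": [0,0,0.35]},
  {"translation": [-0.08,0.8,0.3],"twist": [0,0,0.4]},
  {"translation": [-0.09,0.9,0.3],"twist": [0,0,0.45]},
  {"translation": [-0.1,1,0.3],"twist": [0,0,0.5]},
])

```text
t: 13.15
ee_pos: [578.0, -69.9, 316.5]
orientation: [-2.22, -2.223, 0.0]
ft_force: [-0.3, -0.2, -0.2]
width: 46.6
```

```bash
python3 - <<'E'
from h import *
d=shot('wrist','w2.png')
print(ctrl.get_obs()['ee_pos'],proj(d,[563.7,30.2,52]),proj(d,[580.5,-53,97]))
E
```

```text
[577.81617202 -68.84915464 316.50690671] [295.8531499   80.03310601] [325.08601932 237.88257537]
```

View pics/w2.png

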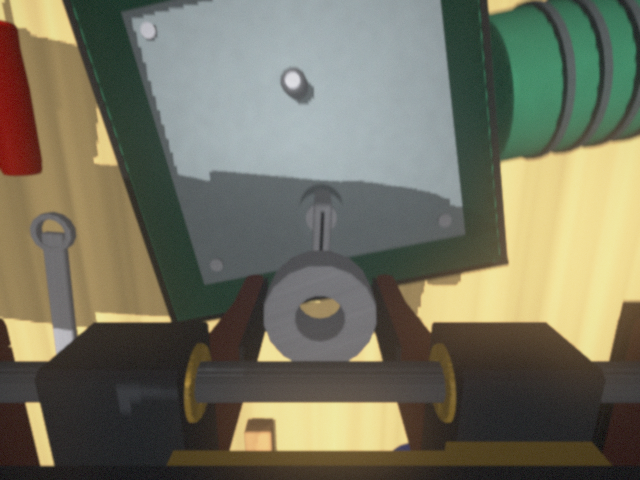

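Wrist view: the bushing is held level with its ring at (320,307). The post tip is at (292,80), about 4 px left of the prediction, and the wing at (322,228). I'll compare the held ring and the post in this same camera.

```bash
python3 - <<'E'
from h import *
d=shot('wrist')
im=d['img'];g=cv2.cvtColor(im,cv2.COLOR_RGB2GRAY).astype(int)
o=ctrl.get_obs();print(o['ee_pos'])
e=o['ee_pos']
w=g[60:105,270:320]; m=((w>185)*255).astype(np.uint8)
cs,_=cv2.findContours(m,cv2.RETR_EXTERNAL,cv2.CHAIN_APPROX_NONE)
for c in cs:
    if cv2.contourArea(c)>30:
        (u,v),r=cv2.minEnclosingCircle(c);M=cv2.moments(c);uu,vv=M['m10']/M['m00'],M['m01']/M['m00']
        print('tip',u+270,v+60,r,ray(d,uu+270,vv+60,52))
# held ring: extreme left/right columns of top face at its widest row
zt=e[2]-187+22
print('expected ring centre px',proj(d,[e[0],e[1],zt]))
for dx in(-24,24):print(proj(d,[e[0]+dx*.98,e[1]+dx*.2,zt]))
print('expected near/far edge', proj(d,[e[0]-24*.2,e[1]+24*.98,zt]),proj(d,[e[0]+24*.2,e[1]-24*.98,zt]))
print('row307',[int(x) for x in g[307,255:385:2]])
print('col320',[int(x) for x in g[240:370:2,320]])
E
```

```text
[577.95890553 -69.50663976 316.54834304]
tip 293.519229888916 83.63461494445801 7.784406661987305 [561.8781242   29.43446623  52.        ]
expected ring centre px [321.10848965 315.99818647]
[263.92674658 326.49365884]
[379.2378434  305.32878407]
expected near/far edge [309.0100642  261.47491861] [332.27248009 366.3102906 ]
row307 [39, 40, 44, 43, 67, 106, 113, 114, 116, 112, 113, 116, 113, 113, 116, 116, 116, 117, 115, 116, 112, 107, 87, 101, 120, 128, 131, 140, 137, 140, 143, 138, 141, 139, 141, 140, 137, 139, 140, 141, 141, 140, 110, 99, 116, 118, 120, 117, 118, 118, 116, 120, 117, 116, 114, 116, 117, 118, 119, 119, 96, 52, 47, 48, 47]
col320 [86, 87, 86, 81, 78, 78, 81, 80, 81, 80, 81, 81, 83, 102, 117, 118, 117, 119, 118, 120, 120, 119, 118, 120, 116, 115, 118, 114, 87, 52, 51, 67, 124, 142, 138, 138, 138, 139, 139, 108, 81, 83, 82, 83, 82, 84, 81, 81, 82, 87, 90, 110, 116, 116, 116, 118, 113, 116, 115, 115, 103, 66, 66, 64, 70]
```

Emit:
send_rows([
  {"translation": [-0.03,0.12,0],"twist": [0,0,0.06]},
  {"translation": [-0.06,0.24,0],"twist": [0,0,0.12]},
  {"translation": [-0.09,0.36,0],"twist": [0,0,0.18]},
  {"translation": [-0.12,0.48,0],"twist": [0,0,0.24]},
  {"translation": [-0.14,0.6,0],"twist": [0,0,0.3]},
  {"translation": [-0.156,0.708,-0.1],"twist": [0,0,0.36]},
  {"translation": [-0.156,0.708,-0.25],"twist": [0,0,0.4]},
  {"translation": [-0.156,0.708,-0.4],"twist": [0,0,0.4]},
  {"translation": [-0.156,0.708,-0.55],"twist": [0,0,0.4]},
  {"translation": [-0.156,0.708,-0.55],"twist": [0,0,0.4]},
])

```text
t: 14.25
ee_pos: [561.5, -0.4, 258.6]
orientation: [-1.988, -2.427, 0.005]
ft_force: [0.0, -0.3, -0.9]
width: 46.6
```

```bash
python3 - <<'E'
from h import *
d=shot('wrist');im=d['img']
e=ctrl.get_obs()['ee_pos'];print(e)
cv2.imwrite('pics/w3.png',im[0:400,180:500,::-1].repeat(2,0).repeat(2,1)[:600]) if 0 else cv2.imwrite('pics/w3.png',cv2.resize(im[100:380,200:460],None,fx=2,fy=2,interpolation=cv2.INTER_CUBIC)[:,:,::-1])
print(proj(d,[563.7,30.2,52]),proj(d,[562,30.5,52]),proj(d,[e[0],e[1],e[2]-165]))
E
```

```text
[ 5.62026443e+02 -3.79909891e-01  2.59838024e+02]
[339.38172822 220.84616171] [336.11746677 219.59625454] [324.19831092 316.41081746]
```

View pics/w3.png

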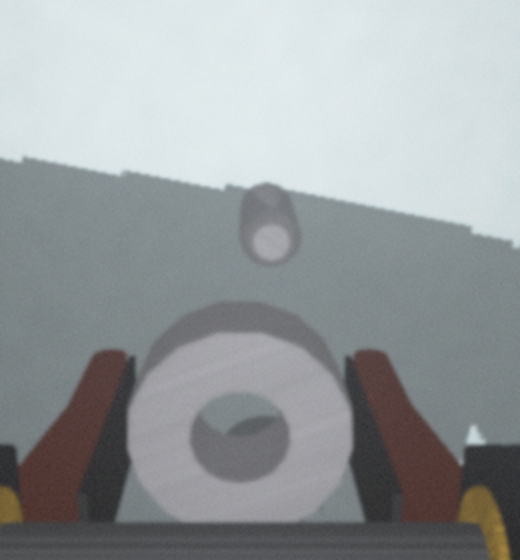

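The post tip is at crop (271,242) and the bore's top rim is centred at crop (240,436). The ring is level. I'll use the difference between the two rays so pose bias cancels.

```bash
python3 - <<'E'
from h import *
for i in range(2):
    d=shot('wrist');im=d['img'];o=ctrl.get_obs();e=o['ee_pos']
    g=cv2.GaussianBlur(cv2.cvtColor(im,cv2.COLOR_RGB2GRAY),(3,3),0)
    w=g[205:236,315:356];m=((w>(int(w.max())+np.median(w))/2)*255).astype(np.uint8)
    cs,_=cv2.findContours(m,cv2.RETR_EXTERNAL,cv2.CHAIN_APPROX_NONE);c=max(cs,key=cv2.contourArea)
    (tu,tv),r=cv2.minEnclosingCircle(c);tu+=315;tv+=205
    # top face of ring: bright
    w=g[255:362,250:395];m=((w>150)*255).astype(np.uint8)
    row=[np.where(m[y]>0)[0] for y in (60,63)]
    print(e,o['orientation'],'tip',tu,tv,r,'ring cols',[(250+x.min(),250+x.max()) for x in row if len(x)], 'top row',255+np.where(m[:,70]>0)[0].min())
    zt=e[2]-165
    T=ray(d,tu,tv,52);R=ray(d,320.2,318,zt)
    print('T',T,'R',R,'T-R',T-R)
E
```

```text
[ 5.62464043e+02 -3.74202408e-01  2.60787026e+02] [-1.98990443e+00 -2.42938197e+00  1.59699628e-03] tip 333.6509437561035 219.89622688293457 8.318105697631836 ring cols [(np.int64(266), np.int64(373)), (np.int64(266), np.int64(373))] top row 267
T [561.76454235  29.83280143  52.        ] R [561.35816179  -1.5332618   95.78702627] T-R [  0.40638056  31.36606322 -43.78702627]
[ 5.62705143e+02 -3.31554469e-01  2.61411998e+02] [-1.99042917e+00 -2.43020617e+00  4.06204885e-04] tip 332.0 219.0 8.24631118774414 ring cols [(np.int64(266), np.int64(373)), (np.int64(266), np.int64(373))] top row 267
T [561.73290868  29.92113643  52.        ] R [562.10341326  -1.68047842  96.41199789] T-R [ -0.37050458  31.60161485 -44.41199789]
```

Emit:
send_rows([
  {"translation": [0,0.1,0],"twist": [0,0,0]},
  {"translation": [0,0.2,0],"twist": [0,0,0]},
  {"translation": [0,0.29,0],"twist": [0,0,0]},
  {"translation": [0,0.31,-0.06],"twist": [0,0,0]},
  {"translation": [0,0.31,-0.14],"twist": [0,0,0]},
  {"translation": [0,0.31,-0.2],"twist": [0,0,0]},
  {"translation": [0,0.31,-0.24],"twist": [0,0,0]},
  {"translation": [0,0.31,-0.28],"twist": [0,0,0]},
  {"translation": [0,0.31,-0.32],"twist": [0,0,0]},
  {"translation": [0,0.31,-0.32],"twist": [0,0,0]},
])

```text
t: 15.4
ee_pos: [562.3, 30.9, 229.0]
orientation: [-1.99, -2.43, 0.001]
ft_force: [0.5, 0.3, -1.4]
width: 46.8
```

On the post without force. Lowering the rest of the way.

Emit:
send_rows([
  {"translation": [0,0,-0.05],"twist": [0,0,0]},
  {"translation": [0,0,-0.1],"twist": [0,0,0]},
  {"translation": [0,0,-0.15],"twist": [0,0,0]},
  {"translation": [0,0,-0.2],"twist": [0,0,0]},
  {"translation": [0,0,-0.24],"twist": [0,0,0]},
  {"translation": [0,0,-0.28],"twist": [0,0,0]},
  {"translation": [0,0,-0.31],"twist": [0,0,0]},
  {"translation": [0,0,-0.34],"twist": [0,0,0]},
  {"translation": [0,0,-0.36],"twist": [0,0,0]},
  {"translation": [0,0,-0.36],"twist": [0,0,0]},
])

```text
t: 16.4
ee_pos: [562.5, 31.0, 193.4]
orientation: [-1.99, -2.431, 0.0]
ft_force: [-0.3, -0.5, -1.9]
width: 46.6
```

Emit:
send_rows([
  {"translation": [0,0,0],"twist": [0,0,0]},
  {"translation": [0,0,0],"twist": [0,0,0]},
  {"translation": [0,0,0],"twist": [0,0,0]},
  {"translation": [0,0,0],"twist": [0,0,0]},
  {"translation": [0,0,0],"twist": [0,0,0]},
  {"translation": [0,0,0],"twist": [0,0,0]},
  {"translation": [0,0,0.05],"twist": [0,0,0]},
  {"translation": [0,0,0.15],"twist": [0,0,0]},
  {"translation": [0,0,0.25],"twist": [0,0,0]},
  {"translation": [0,0,0.4],"twist": [0,0,0]},
], grip=-0.36)

```text
t: 17.4
ee_pos: [562.4, 31.0, 234.6]
orientation: [-1.99, -2.431, 0.0]
ft_force: [-0.4, -1.1, 0.2]
width: 59.9
```

Emit:
send_rows([
  {"translation": [0,0,0.2],"twist": [0,0,0]},
  {"translation": [0,0,0.4],"twist": [0,0,0]},
  {"translation": [0,0,0.6],"twist": [0,0,0]},
  {"translation": [-0.05,-0.1,0.8],"twist": [0,0,0]},
  {"translation": [-0.1,-0.2,0.9],"twist": [0,0,0]},
  {"translation": [-0.15,-0.3,0.9],"twist": [0,0,0]},
  {"translation": [-0.2,-0.4,0.9],"twist": [0,0,0]},
  {"translation": [-0.25,-0.5,0.9],"twist": [0,0,0]},
  {"translation": [-0.3,-0.6,0.9],"twist": [0,0,0]},
  {"translation": [-0.35,-0.7,0.9],"twist": [0,0,0]},
])

```text
t: 18.4
ee_pos: [526.9, -39.9, 323.0]
orientation: [-1.989, -2.43, 0.001]
ft_force: [0.3, -0.6, 0.5]
width: 59.6
```

Emit:
send_rows([
  {"translation": [-0.05,-0.1,0],"twist": [0,0,0]},
  {"translation": [-0.1,-0.2,0],"twist": [0,0,0]},
  {"translation": [-0.15,-0.3,0],"twist": [0,0,0]},
  {"translation": [-0.2,-0.4,0],"twist": [0,0,0]},
  {"translation": [-0.25,-0.5,0],"twist": [0,0,0]},
  {"translation": [-0.3,-0.6,0],"twist": [0,0,0]},
  {"translation": [-0.35,-0.7,0],"twist": [0,0,0]},
  {"translation": [-0.4,-0.8,0],"twist": [0,0,0]},
  {"translation": [-0.45,-0.9,-0.05],"twist": [0,0,0]},
  {"translation": [-0.5,-1,-0.1],"twist": [0,0,0]},
])

```text
t: 19.4
ee_pos: [477.1, -139.8, 313.4]
orientation: [1.99, 2.431, 0.0]
ft_force: [0.5, -0.8, -0.4]
width: 59.7
```

Emit:
send_rows([
  {"translation": [-0.06,-0.15,-0.1],"twist": [0,0,0]},
  {"translation": [-0.12,-0.3,-0.2],"twist": [0,0,0]},
  {"translation": [-0.18,-0.45,-0.3],"twist": [0,0,0]},
  {"translation": [-0.24,-0.6,-0.4],"twist": [0,0,0]},
  {"translation": [-0.3,-0.75,-0.5],"twist": [0,0,0]},
  {"translation": [-0.36,-0.9,-0.6],"twist": [0,0,0]},
  {"translation": [-0.365,-0.945,-0.65],"twist": [0,0,0]},
  {"translation": [-0.365,-0.945,-0.65],"twist": [0,0,0]},
  {"translation": [-0.365,-0.945,-0.65],"twist": [0,0,0]},
  {"translation": [-0.365,-0.945,-0.65],"twist": [0,0,0]},
])

```text
t: 20.4
ee_pos: [441.3, -233.1, 249.0]
orientation: [1.989, 2.431, 0.0]
ft_force: [1.0, -0.2, -0.1]
width: 59.9
```

```bash
python3 - <<'E'
from h import *
d=shot('wrist','w4.png');o=ctrl.get_obs();print(o['ee_pos'],o['t'],o['orientation'])
im=d['img'];hsv=cv2.cvtColor(im,cv2.COLOR_RGB2HSV)
m=((hsv[...,1]<50)*255).astype(np.uint8)
p=proj(d,[440,-233.5,16]);print(p)
cs,h=cv2.findContours(m,cv2.RETR_CCOMP,cv2.CHAIN_APPROX_NONE)
for c,hh in zip(cs,h[0]):
    if cv2.contourArea(c)>300:
        P=np.array([ray(d,*q,16)[:2] for q in c[:,0]],np.float32)
        x=cv2.minEnclosingCircle(P);r=cv2.boundingRect(c)
        if x[1]<30 :print(hh[3],r,x)
e=o['ee_pos']
top=shot('top');np.save('t.npy',top['img'])
w=np.zeros((480,800,3),np.uint8);w[:,:480]=im[:,80:560];t=cv2.resize(top['img'][175:295,290:400],(320,349),interpolation=cv2.INTER_CUBIC);w[:349,480:]=t
cv2.imwrite('pics/w4b.png',w[:,:,::-1])
E
```

```text
[ 441.34948181 -233.04033998  249.05696817] 20.45 [1.98846620e+00 2.43136824e+00 2.93650805e-04]
[318.01461963 260.03947292]
-1 (286, 229, 57, 59) ((437.5098876953125, -233.17970275878906), 17.806598663330078)
2251 (297, 244, 35, 28) ((437.32733154296875, -231.9250030517578), 9.823366165161133)
```

View pics/w4b.png

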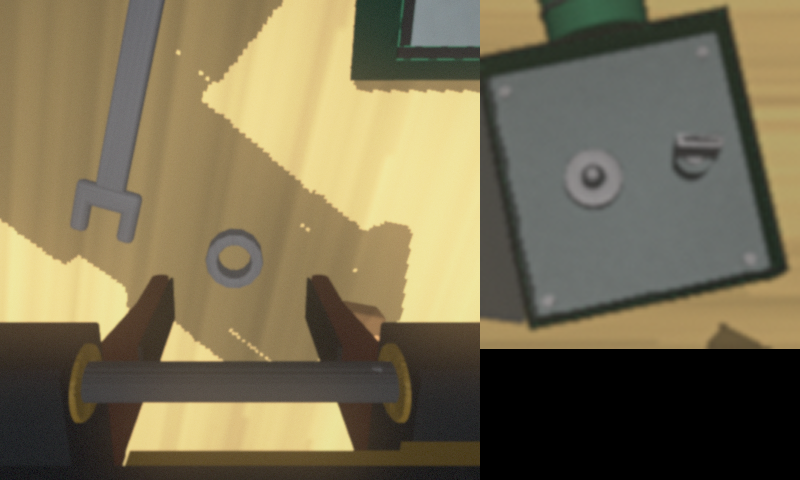

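Wrist view: the collar is at crop (234,258), between the fingers, clear of the wrench and offcut. The top inset shows the bushing seated round the post. Descend and grip.

Emit:
send_rows([
  {"translation": [-0.02,0,-0.08],"twist": [0,0,0]},
  {"translation": [-0.02,0,-0.16],"twist": [0,0,0]},
  {"translation": [-0.02,0,-0.24],"twist": [0,0,0]},
  {"translation": [-0.02,0,-0.32],"twist": [0,0,0]},
  {"translation": [-0.02,0,-0.4],"twist": [0,0,0]},
  {"translation": [-0.02,0,-0.48],"twist": [0,0,0]},
  {"translation": [-0.02,0,-0.54],"twist": [0,0,0]},
  {"translation": [-0.02,0,-0.59],"twist": [0,0,0]},
  {"translation": [-0.02,0,-0.63],"twist": [0,0,0]},
  {"translation": [-0.02,0,-0.63],"twist": [0,0,0]},
])

```text
t: 21.5
ee_pos: [438.9, -233.4, 185.2]
orientation: [-1.989, -2.431, 0.0]
ft_force: [0.1, -0.1, -0.2]
width: 60.3
```

Emit:
send_rows([
  {"translation": [0,0,0],"twist": [0,0,0]},
  {"translation": [0,0,0],"twist": [0,0,0]},
  {"translation": [0,0,0],"twist": [0,0,0]},
  {"translation": [0,0,0],"twist": [0,0,0]},
  {"translation": [0,0,0],"twist": [0,0,0]},
  {"translation": [0,0,0],"twist": [0,0,0]},
  {"translation": [0,0,0],"twist": [0,0,0]},
  {"translation": [0,0,0],"twist": [0,0,0]},
  {"translation": [0,0,0],"twist": [0,0,0]},
  {"translation": [0,0,0],"twist": [0,0,0]},
], grip=1)

```text
t: 22.5
ee_pos: [439.1, -233.5, 185.9]
orientation: [1.99, 2.431, 0.0]
ft_force: [-0.7, 0.6, 5.0]
width: 32.9
```

Emit:
send_rows([
  {"translation": [0,0,0.12],"twist": [0,0,0]},
  {"translation": [0,0,0.25],"twist": [0,0,0]},
  {"translation": [0,0,0.4],"twist": [0,0,0]},
  {"translation": [0.04,0.1,0.55],"twist": [0,0,0]},
  {"translation": [0.08,0.2,0.7],"twist": [0,0,0]},
  {"translation": [0.12,0.3,0.8],"twist": [0,0,0]},
  {"translation": [0.16,0.4,0.9],"twist": [0,0,0]},
  {"translation": [0.2,0.5,1],"twist": [0,0,0]},
  {"translation": [0.25,0.6,1],"twist": [0,0,0]},
  {"translation": [0.3,0.7,1],"twist": [0,0,0]},
])

```text
t: 23.5
ee_pos: [469.4, -162.6, 285.7]
orientation: [1.989, 2.431, 0.0]
ft_force: [-0.4, -0.3, -1.0]
width: 32.7
```

Emit:
send_rows([
  {"translation": [0.05,0.1,0.05],"twist": [0,0,0]},
  {"translation": [0.1,0.2,0.1],"twist": [0,0,0]},
  {"translation": [0.15,0.3,0.1],"twist": [0,0,0]},
  {"translation": [0.2,0.4,0.1],"twist": [0,0,0]},
  {"translation": [0.25,0.5,0.1],"twist": [0,0,0]},
  {"translation": [0.3,0.6,0.1],"twist": [0,0,0]},
  {"translation": [0.35,0.7,0.1],"twist": [0,0,0]},
  {"translation": [0.4,0.8,0.1],"twist": [0,0,0]},
  {"translation": [0.45,0.9,0.1],"twist": [0,0,0]},
  {"translation": [0.5,1,0.1],"twist": [0,0,0]},
])

```text
t: 24.5
ee_pos: [519.4, -62.6, 295.6]
orientation: [-1.99, -2.431, 0.0]
ft_force: [0.3, -0.2, -1.3]
width: 32.6
```

Emit:
send_rows([
  {"translation": [0.06,0.13,0],"twist": [0,0,0]},
  {"translation": [0.12,0.26,0],"twist": [0,0,0]},
  {"translation": [0.18,0.39,0],"twist": [0,0,0]},
  {"translation": [0.24,0.52,0],"twist": [0,0,0]},
  {"translation": [0.3,0.65,0],"twist": [0,0,0]},
  {"translation": [0.36,0.78,0],"twist": [0,0,0]},
  {"translation": [0.42,0.9,-0.1],"twist": [0,0,0]},
  {"translation": [0.435,0.945,-0.22],"twist": [0,0,0]},
  {"translation": [0.435,0.945,-0.35],"twist": [0,0,0]},
  {"translation": [0.435,0.945,-0.4],"twist": [0,0,0]},
])

```text
t: 25.5
ee_pos: [561.6, 30.9, 253.4]
orientation: [-1.988, -2.429, 0.004]
ft_force: [-0.5, 0.1, 0.1]
width: 33.1
```

Emit:
send_rows([
  {"translation": [0,0,-0.04],"twist": [0,0,0]},
  {"translation": [0,0,-0.08],"twist": [0,0,0]},
  {"translation": [0,0,-0.12],"twist": [0,0,0]},
  {"translation": [0,0,-0.15],"twist": [0,0,0]},
  {"translation": [0,0,-0.17],"twist": [0,0,0]},
  {"translation": [0,0,-0.19],"twist": [0,0,0]},
  {"translation": [0,0,-0.21],"twist": [0,0,0]},
  {"translation": [0,0,-0.23],"twist": [0,0,0]},
  {"translation": [0,0,-0.25],"twist": [0,0,0]},
  {"translation": [0,0,-0.25],"twist": [0,0,0]},
])

```text
t: 26.5
ee_pos: [562.4, 31.1, 230.4]
orientation: [-1.989, -2.431, 0.0]
ft_force: [0.5, 0.1, -0.1]
width: 33.0
```

Clear, on the post. Lower to just above the bushing, release, and lift.

Emit:
send_rows([
  {"translation": [0,0,-0.03],"twist": [0,0,0]},
  {"translation": [0,0,-0.06],"twist": [0,0,0]},
  {"translation": [0,0,-0.09],"twist": [0,0,0]},
  {"translation": [0,0,-0.11],"twist": [0,0,0]},
  {"translation": [0,0,-0.13],"twist": [0,0,0]},
  {"translation": [0,0,-0.15],"twist": [0,0,0]},
  {"translation": [0,0,-0.16],"twist": [0,0,0]},
  {"translation": [0,0,-0.16],"twist": [0,0,0]},
  {"translation": [0,0,-0.16],"twist": [0,0,0]},
  {"translation": [0,0,-0.16],"twist": [0,0,0]},
])

```text
t: 27.5
ee_pos: [562.6, 31.0, 214.8]
orientation: [1.99, 2.431, 0.0]
ft_force: [-0.4, -0.2, 0.6]
width: 32.9
```

Emit:
send_rows([
  {"translation": [0,0,0],"twist": [0,0,0]},
  {"translation": [0,0,0],"twist": [0,0,0]},
  {"translation": [0,0,0],"twist": [0,0,0]},
  {"translation": [0,0,0],"twist": [0,0,0]},
  {"translation": [0,0,0],"twist": [0,0,0]},
  {"translation": [0,0,0.05],"twist": [0,0,0]},
  {"translation": [0,0,0.15],"twist": [0,0,0]},
  {"translation": [0,0,0.3],"twist": [0,0,0]},
  {"translation": [0,0,0.5],"twist": [0,0,0]},
  {"translation": [0,0,0.7],"twist": [0,0,0]},
], grip=-0.36)

```text
t: 28.5
ee_pos: [562.6, 31.0, 286.6]
orientation: [1.989, 2.431, 0.001]
ft_force: [0.1, -0.4, 0.8]
width: 59.8
```

Emit:
send_rows([
  {"translation": [0,0,0.1],"twist": [0,0,-0.08]},
  {"translation": [0.02,-0.1,0.2],"twist": [0,0,-0.16]},
  {"translation": [0.05,-0.22,0.2],"twist": [0,0,-0.24]},
  {"translation": [0.08,-0.34,0.2],"twist": [0,0,-0.32]},
  {"translation": [0.1,-0.46,0.2],"twist": [0,0,-0.4]},
  {"translation": [0.12,-0.58,0.2],"twist": [0,0,-0.48]},
  {"translation": [0.14,-0.7,0.2],"twist": [0,0,-0.56]},
  {"translation": [0.16,-0.8,0.2],"twist": [0,0,-0.64]},
  {"translation": [0.17,-0.84,0.2],"twist": [0,0,-0.68]},
  {"translation": [0.17,-0.84,0.2],"twist": [0,0,-0.68]},
])

```text
t: 29.5
ee_pos: [579.6, -53.6, 304.5]
orientation: [-2.374, -2.057, 0.0]
ft_force: [0.8, -0.5, -0.3]
width: 60.1
```

```bash
python3 - <<'E'
from h import *
d=shot('wrist');s=shot('scene');o=ctrl.get_obs();e=o['ee_pos'];print(e,o['t'],o['orientation'])
print('fast pred',proj(d,[579.5,-52.8,97]),'tcp ref',proj(d,[e[0],e[1],97]))
w=np.zeros((480,800,3),np.uint8);w[:,:480]=d['img'][:,80:560];w[:320,480:]=cv2.resize(s['img'][230:340,265:375],(320,320),interpolation=cv2.INTER_CUBIC)
cv2.imwrite('pics/w5.png',w[:,:,::-1]);import pickle;pickle.dump((d,o),open('w5.pkl','wb'))
E
```

```text
[579.47076468 -52.82686656 304.5845947 ] 29.6 [-2.37193131e+00 -2.05955472e+00  1.47413451e-04]
fast pred [319.59625211 274.5135504 ] tcp ref [319.54734005 274.56976966]
```

View pics/w5.png

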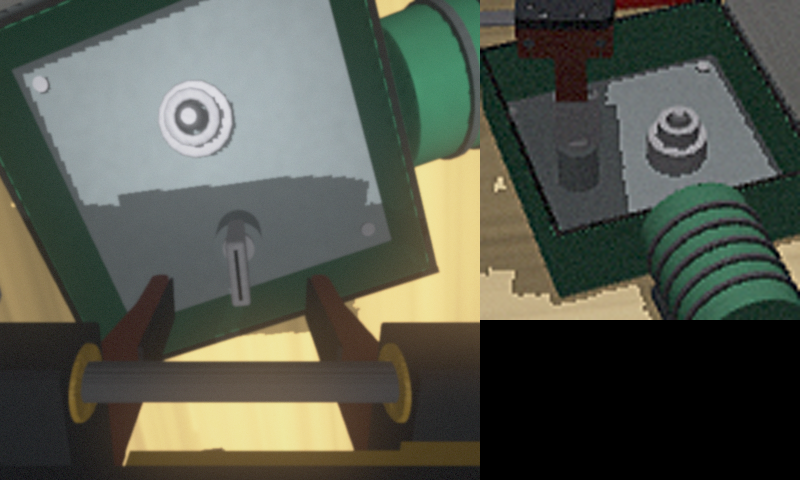

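Both rings are stacked on the post (wrist view at crop (196,118), scene inset agrees). The wing is centred at crop (238,274), exactly as predicted, and turned slightly from the jaws. I'll work out the wing angle and the housing yaw from horizontal edges.

```bash
python3 - <<'E'
from h import *
import pickle
d,o=pickle.load(open('w5.pkl','rb'));im=d['img']
g=cv2.cvtColor(im,cv2.COLOR_RGB2GRAY)
A=ray(d,313,243,97);B=ray(d,321,306,97);v=A-B
print('wing',A,B,np.linalg.norm(v),np.arctan2(v[1],v[0]))
L=cv2.createLineSegmentDetector().detect(g)[0][:,0]
for l in L:
    if np.hypot(l[2]-l[0],l[3]-l[1])>40 and max(l[1],l[3])<355:
        a=ray(d,l[0],l[1],66);b=ray(d,l[2],l[3],66);t=np.arctan2(*(b-a)[1::-1])
        print(l.round(),round(np.linalg.norm(b-a)),round((t+np.pi/4)%(np.pi/2)-np.pi/4,3))
r=o['orientation'];R=cv2.Rodrigues(r)[0];print('jaw',np.arctan2(R[1,1],R[0,1]))
E
```

```text
wing [578.64603275 -35.64364427  97.        ] [577.69880265 -70.37600299  97.        ] 34.745272874518896 1.5435308202344908
[155. 320.  12.  47.] 164 0.199
[462. 322. 576. 322.] 71 -0.143
[493. 167. 518. 271.] 66 0.201
[356. 324. 318. 337.] 26 0.209
[519. 272. 424. 302.] 59 0.198
[461. 201. 409.   0.] 107 0.199
[ 64. 322. 154. 322.] 56 -0.142
[  1. 121.  40. 234.] 64 -0.012
[240. 191. 289. 184.] 28 0.001
[291. 186. 369. 175.] 45 0.0
[198. 194. 242. 188.] 25 0.0
[317. 251. 322. 298.] 31 -0.044
[318. 299. 313. 251.] 31 -0.046
[490.  69. 499. 109.] 21 0.22
[548. 128. 549.  87.] 21 -0.029
[467.  27. 490.  69.] 24 0.469
[500. 109. 499. 157.] 25 -0.039
[260.   0.  92.  69.] 94 0.198
[209. 312. 233. 275.] 29 -0.732
[ 91.  70. 206. 310.] 145 0.199
[330. 286. 469. 240.] 86 0.2
[256. 311. 307. 294.] 33 0.202
jaw -0.14074769012177377
```

Housing yaw is 0.200 and the wing is at 1.526 world, so 1.326 in the housing. Align the jaws (+0.095), descend, grip, then turn by -1.326.

Emit:
send_rows([
  {"translation": [0,0,-0.05],"twist": [0,0,0.1]},
  {"translation": [0,0,-0.12],"twist": [0,0,0.19]},
  {"translation": [0,0,-0.19],"twist": [0,0,0.19]},
  {"translation": [0,0,-0.26],"twist": [0,0,0.19]},
  {"translation": [0,0,-0.33],"twist": [0,0,0.19]},
  {"translation": [0,0,-0.4],"twist": [0,0,0.19]},
  {"translation": [0,0,-0.46],"twist": [0,0,0.19]},
  {"translation": [0,0,-0.51],"twist": [0,0,0.19]},
  {"translation": [0,0,-0.53],"twist": [0,0,0.19]},
  {"translation": [0,0,-0.53],"twist": [0,0,0.19]},
])

```text
t: 30.6
ee_pos: [579.5, -53.0, 251.4]
orientation: [-2.272, -2.169, 0.001]
ft_force: [-0.1, -0.0, 0.3]
width: 59.8
```

Emit:
send_rows([
  {"translation": [0,0,0],"twist": [0,0,0]},
  {"translation": [0,0,0],"twist": [0,0,0]},
  {"translation": [0,0,0],"twist": [0,0,0]},
  {"translation": [0,0,0],"twist": [0,0,0]},
  {"translation": [0,0,0],"twist": [0,0,0]},
  {"translation": [0,0,0],"twist": [0,0,0]},
  {"translation": [0,0,0],"twist": [0,0,0]},
  {"translation": [0,0,0],"twist": [0,0,0]},
  {"translation": [0,0,0],"twist": [0,0,0]},
  {"translation": [0,0,0],"twist": [0,0,0]},
], grip=1)

```text
t: 31.6
ee_pos: [579.2, -53.0, 251.7]
orientation: [-2.271, -2.169, 0.001]
ft_force: [-4.3, -0.3, 4.3]
width: 9.7
```

Emit:
send_rows([
  {"translation": [0,0,0],"twist": [0,0,-0.09]},
  {"translation": [0,0,0],"twist": [0,0,-0.18]},
  {"translation": [0,0,0],"twist": [0,0,-0.27]},
  {"translation": [0,0,0],"twist": [0,0,-0.36]},
  {"translation": [0,0,0],"twist": [0,0,-0.45]},
  {"translation": [0,0,0],"twist": [0,0,-0.54]},
  {"translation": [0,0,0],"twist": [0,0,-0.63]},
  {"translation": [0,0,0],"twist": [0,0,-0.72]},
  {"translation": [0,0,0],"twist": [0,0,-0.81]},
  {"translation": [0,0,0],"twist": [0,0,-0.9]},
])

```text
t: 32.6
ee_pos: [579.1, -52.9, 251.7]
orientation: [-2.7, -1.605, 0.002]
ft_force: [-4.0, 0.6, 5.7]
width: 10.2
```

Emit:
send_rows([
  {"translation": [0,0,0],"twist": [0,0,-0.09]},
  {"translation": [0,0,0],"twist": [0,0,-0.18]},
  {"translation": [0,0,0],"twist": [0,0,-0.27]},
  {"translation": [0,0,0],"twist": [0,0,-0.36]},
  {"translation": [0,0,0],"twist": [0,0,-0.45]},
  {"translation": [0,0,0],"twist": [0,0,-0.54]},
  {"translation": [0,0,0],"twist": [0,0,-0.63]},
  {"translation": [0,0,0],"twist": [0,0,-0.72]},
  {"translation": [0,0,0],"twist": [0,0,-0.81]},
  {"translation": [0,0,0],"twist": [0,0,-0.9]},
])

```text
t: 33.6
ee_pos: [579.0, -52.9, 251.7]
orientation: [-2.99, -0.963, 0.002]
ft_force: [-5.8, 1.2, 5.9]
width: 9.9
```

Emit:
send_rows([
  {"translation": [0,0,0],"twist": [0,0,-0.1]},
  {"translation": [0,0,0],"twist": [0,0,-0.2]},
  {"translation": [0,0,0],"twist": [0,0,-0.3]},
  {"translation": [0,0,0],"twist": [0,0,-0.4]},
  {"translation": [0,0,0],"twist": [0,0,-0.5]},
  {"translation": [0,0,0],"twist": [0,0,-0.6]},
  {"translation": [0,0,0],"twist": [0,0,-0.7]},
  {"translation": [0,0,0],"twist": [0,0,-0.8]},
  {"translation": [0,0,0],"twist": [0,0,-0.85]},
  {"translation": [0,0,0],"twist": [0,0,-0.85]},
])

```text
t: 34.6
ee_pos: [579.0, -52.8, 251.7]
orientation: [-3.125, -0.312, 0.003]
ft_force: [-5.7, 1.2, 5.8]
width: 10.0
```

The wing is at housing angle ≈ 0 (jaw -1.372 against a target of -1.371). Release, lift, then go over the open cover to its outer side.

Emit:
send_rows([
  {"translation": [0,0,0],"twist": [0,0,0]},
  {"translation": [0,0,0],"twist": [0,0,0]},
  {"translation": [0,0,0],"twist": [0,0,0]},
  {"translation": [0,0,0],"twist": [0,0,0]},
  {"translation": [0,0,0.1],"twist": [0,0,0]},
  {"translation": [0,0,0.25],"twist": [0,0,0]},
  {"translation": [0,0,0.4],"twist": [0,0,0]},
  {"translation": [0,0,0.55],"twist": [0,0,0]},
  {"translation": [0,0,0.7],"twist": [0,0,0]},
  {"translation": [0,0,0.9],"twist": [0,0,0]},
], grip=0.2)

```text
t: 35.6
ee_pos: [579.3, -53.0, 343.1]
orientation: [-3.126, -0.313, 0.0]
ft_force: [-0.3, -1.0, 0.0]
width: 35.2
```

```bash
python3 - <<'E'
from h import *
d=shot('wrist');o=ctrl.get_obs();g=cv2.cvtColor(d['img'],cv2.COLOR_RGB2GRAY)
c=proj(d,[579.1,-52.8,97]);print(o['ee_pos'],o['width'],c)
for l in cv2.createLineSegmentDetector().detect(g)[0][:,0]:
    m=np.array([(l[0]+l[2])/2,(l[1]+l[3])/2]);n=np.hypot(l[2]-l[0],l[3]-l[1])
    if n>20 and np.hypot(*(m-c))<60:
        a=ray(d,l[0],l[1],97);b=ray(d,l[2],l[3],97);t=np.arctan2(*(b-a)[1::-1])
        print(l.round(),round((t-0.2+np.pi/2)%np.pi-np.pi/2,3))
# cover angle: project expected top edge for hx=+-108 in the scene view
s=shot('scene','s6.png')
C=np.array([568.2,1.1]);ex=np.array([.98,.199]);ey=np.array([-.199,.98])
for th in(1.65,1.7,1.75):
    print(th,[proj(s,[*(C+hx*ex+(105-209*np.cos(th))*ey),67+209*np.sin(th)]).round(1) for hx in(-108,108)])
im=s['img'][120:300,300:440];cv2.imwrite('pics/s6.png',cv2.resize(im,None,fx=3.3,fy=3.3)[:,:,::-1])
E
```

```text
[580.48542128 -53.05887332 346.52332075] 35.12628084026766 [317.90935893 253.87394209]
[265. 273. 268. 252.] -0.189
[270. 253. 275. 229.] -0.204
[366. 230. 342. 231.] -1.532
[317. 274. 317. 234.] -0.003
[338. 243. 370. 253.] 1.244
[321. 234. 321. 273.] -0.001
[312. 254. 312. 279.] -0.006
[280. 279. 281. 308.] -0.011
1.65 [array([355.4, 154.6]), array([396.3, 209.8])]
1.7 [array([359.7, 154.2]), array([401. , 209.2])]
1.75 [array([363.9, 154. ]), array([405.7, 208.8])]
```

View pics/s6.png

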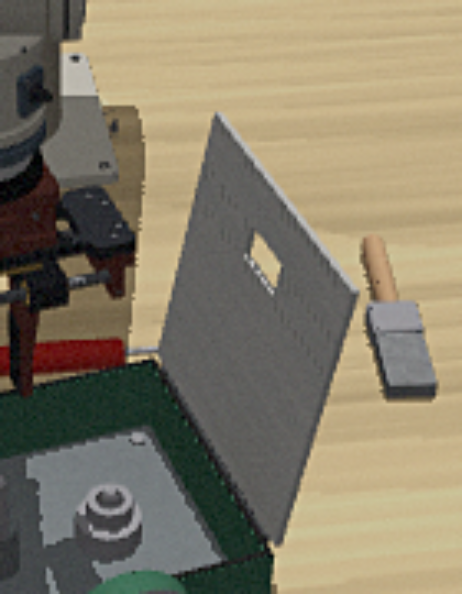

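Wing angle now reads -0.003 rad. The cover's top corners are at crop (217,113) and (356,293), so it stands open at about 1.75 rad. Going over it.

Emit:
send_rows([
  {"translation": [0,0,0.1],"twist": [0,0,0]},
  {"translation": [-0.02,0.05,0.2],"twist": [0,0,0]},
  {"translation": [-0.06,0.1,0.3],"twist": [0,0,0]},
  {"translation": [-0.1,0.15,0.4],"twist": [0,0,0]},
  {"translation": [-0.14,0.2,0.5],"twist": [0,0,0]},
  {"translation": [-0.18,0.26,0.6],"twist": [0,0,0]},
  {"translation": [-0.22,0.32,0.7],"twist": [0,0,0]},
  {"translation": [-0.26,0.38,0.8],"twist": [0,0,0]},
  {"translation": [-0.3,0.44,0.9],"twist": [0,0,0]},
  {"translation": [-0.35,0.5,1],"twist": [0,0,0]},
], grip=1)

```text
t: 36.7
ee_pos: [544.2, -2.4, 442.5]
orientation: [-3.126, -0.313, -0.0]
ft_force: [0.3, -0.1, 1.1]
width: 0.5
```

Emit:
send_rows([
  {"translation": [-0.04,0.1,0.1],"twist": [0,0,0]},
  {"translation": [-0.09,0.2,0.2],"twist": [0,0,0]},
  {"translation": [-0.13,0.3,0.33],"twist": [0,0,0]},
  {"translation": [-0.18,0.4,0.36],"twist": [0,0,0]},
  {"translation": [-0.22,0.5,0.36],"twist": [0,0,0]},
  {"translation": [-0.27,0.6,0.36],"twist": [0,0,0]},
  {"translation": [-0.31,0.7,0.36],"twist": [0,0,0]},
  {"translation": [-0.36,0.8,0.36],"twist": [0,0,0]},
  {"translation": [-0.4,0.9,0.36],"twist": [0,0,0]},
  {"translation": [-0.45,1,0.36],"twist": [0,0,0]},
])

```text
t: 37.7
ee_pos: [499.2, 97.9, 477.5]
orientation: [3.126, 0.313, -0.0]
ft_force: [1.3, 0.6, -0.0]
width: 0.7
```

Emit:
send_rows([
  {"translation": [-0.06,0.1,0],"twist": [0,0,0]},
  {"translation": [-0.12,0.2,0],"twist": [0,0,0]},
  {"translation": [-0.18,0.31,0],"twist": [0,0,0]},
  {"translation": [-0.24,0.42,0],"twist": [0,0,0]},
  {"translation": [-0.3,0.54,0],"twist": [0,0,0]},
  {"translation": [-0.35,0.67,0],"twist": [0,0,0]},
  {"translation": [-0.35,0.67,-0.05],"twist": [0,0,0]},
  {"translation": [-0.35,0.67,-0.18],"twist": [0,0,0]},
  {"translation": [-0.35,0.67,-0.31],"twist": [0,0,0]},
  {"translation": [-0.35,0.67,-0.43],"twist": [0,0,0]},
])

```text
t: 38.7
ee_pos: [464.4, 163.6, 432.9]
orientation: [3.126, 0.312, -0.002]
ft_force: [-0.3, -0.3, -1.4]
width: 0.5
```

Emit:
send_rows([
  {"translation": [0.017,-0.09,0],"twist": [0,0,0]},
  {"translation": [0.034,-0.18,0],"twist": [0,0,0]},
  {"translation": [0.05,-0.26,0],"twist": [0,0,0]},
  {"translation": [0.068,-0.35,0],"twist": [0,0,0]},
  {"translation": [0.085,-0.44,0],"twist": [0,0,0]},
  {"translation": [0.1,-0.52,0],"twist": [0,0,0]},
  {"translation": [0.12,-0.61,0],"twist": [0,0,0]},
  {"translation": [0.135,-0.7,0],"twist": [0,0,0]},
  {"translation": [0.15,-0.78,0],"twist": [0,0,0]},
  {"translation": [0.17,-0.87,0],"twist": [0,0,0]},
])

```text
t: 39.7
ee_pos: [481.5, 76.4, 434.4]
orientation: [-3.126, -0.313, 0.001]
ft_force: [-0.1, 2.1, -1.6]
width: 0.5
```

Emit:
send_rows([
  {"translation": [0.02,-0.1,-0.02],"twist": [0,0,0]},
  {"translation": [0.04,-0.21,-0.05],"twist": [0,0,0]},
  {"translation": [0.06,-0.32,-0.08],"twist": [0,0,0]},
  {"translation": [0.08,-0.43,-0.12],"twist": [0,0,0]},
  {"translation": [0.107,-0.527,-0.16],"twist": [0,0,0]},
  {"translation": [0.125,-0.62,-0.21],"twist": [0,0,0]},
  {"translation": [0.145,-0.72,-0.275],"twist": [0,0,0]},
  {"translation": [0.165,-0.81,-0.34],"twist": [0,0,0]},
  {"translation": [0.18,-0.9,-0.405],"twist": [0,0,0]},
  {"translation": [0.2,-0.985,-0.475],"twist": [0,0,0]},
])

```text
t: 40.7
ee_pos: [501.7, -22.1, 386.5]
orientation: [-3.126, -0.313, -0.0]
ft_force: [-0.4, 1.9, 1.6]
width: 0.2
```

Emit:
send_rows([
  {"translation": [0.014,-0.075,-0.08],"twist": [0,0,0]},
  {"translation": [0.028,-0.15,-0.165],"twist": [0,0,0]},
  {"translation": [0.042,-0.22,-0.255],"twist": [0,0,0]},
  {"translation": [0.056,-0.285,-0.35],"twist": [0,0,0]},
  {"translation": [0.07,-0.345,-0.44],"twist": [0,0,0]},
  {"translation": [0.078,-0.39,-0.53],"twist": [0,0,0]},
  {"translation": [0.086,-0.43,-0.615],"twist": [0,0,0]},
  {"translation": [0.094,-0.47,-0.7],"twist": [0,0,0]},
  {"translation": [0.1,-0.5,-0.785],"twist": [0,0,0]},
  {"translation": [0.106,-0.526,-0.87],"twist": [0,0,0]},
])

```text
t: 41.7
ee_pos: [512.2, -74.3, 299.5]
orientation: [3.126, 0.313, -0.0]
ft_force: [0.4, -0.4, 5.2]
width: 0.7
```

Emit:
send_rows([
  {"translation": [0.002,-0.01,-0.08],"twist": [0,0,0]},
  {"translation": [0.004,-0.02,-0.16],"twist": [0,0,0]},
  {"translation": [0.006,-0.03,-0.24],"twist": [0,0,0]},
  {"translation": [0.008,-0.04,-0.31],"twist": [0,0,0]},
  {"translation": [0.01,-0.05,-0.36],"twist": [0,0,0]},
  {"translation": [0.012,-0.06,-0.4],"twist": [0,0,0]},
  {"translation": [0.014,-0.068,-0.43],"twist": [0,0,0]},
  {"translation": [0.014,-0.068,-0.45],"twist": [0,0,0]},
  {"translation": [0.014,-0.068,-0.46],"twist": [0,0,0]},
  {"translation": [0.014,-0.068,-0.46],"twist": [0,0,0]},
])

```text
t: 42.7
ee_pos: [513.4, -80.5, 254.2]
orientation: [-3.125, -0.313, 0.001]
ft_force: [-1.2, 2.5, 10.3]
width: 0.5
```

Emit:
send_rows([
  {"translation": [0,0,-0.005],"twist": [0,0,0]},
  {"translation": [0,0,-0.01],"twist": [0,0,0]},
  {"translation": [0,0,-0.015],"twist": [0,0,0]},
  {"translation": [0,0,-0.015],"twist": [0,0,0]},
  {"translation": [0,0,-0.015],"twist": [0,0,0]},
  {"translation": [0,0,-0.015],"twist": [0,0,0]},
  {"translation": [0,0,-0.015],"twist": [0,0,0]},
  {"translation": [0,0,-0.015],"twist": [0,0,0]},
  {"translation": [0,0,-0.015],"twist": [0,0,0]},
  {"translation": [0,0,-0.015],"twist": [0,0,0]},
])

```text
t: 43.7
ee_pos: [513.4, -80.5, 253.9]
orientation: [-3.125, -0.313, -0.0]
ft_force: [-5.4, 2.9, 26.4]
width: 0.3
```

```bash
python3 - <<'E'
from h import *
o=ctrl.get_obs();print(o['ee_pos'],o['ft_force'],o['t'])
s=shot('scene')['img'];t=shot('top')['img']
o=ctrl.get_obs();print(o['ee_pos'],o['ft_force'])
w=np.zeros((480,800,3),np.uint8);w[:,:400]=cv2.resize(s[205:385,235:385],(400,480),interpolation=cv2.INTER_CUBIC);w[:400,400:]=cv2.resize(t[165:300,270:405],(400,400),interpolation=cv2.INTER_CUBIC)
cv2.imwrite('pics/f.png',w[:,:,::-1])
E
```

```text
[513.4255933  -80.53154305 253.94676506] [-5.43023321  2.91308266 26.35559433] 43.7
[513.46203652 -80.52439252 253.9587955 ] [-5.76953733  3.59212954 25.5092614 ]
```

View pics/f.png

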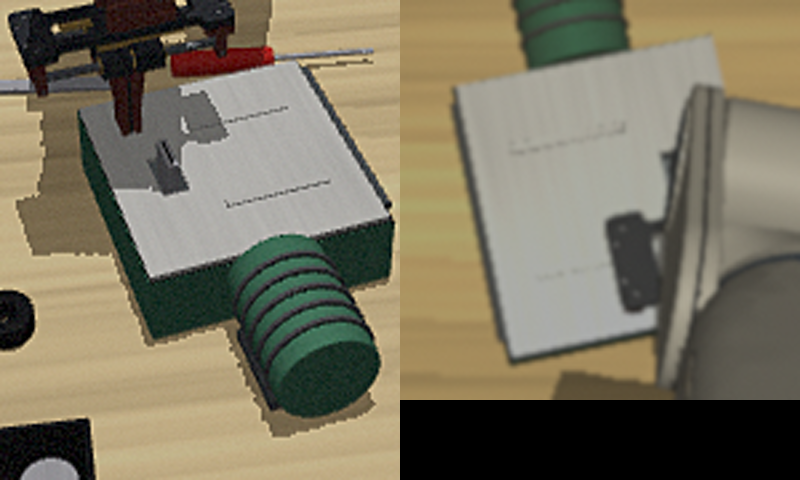

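The cover lies flat on the rim with the wing standing up through the slot (crop (165,160)). The last 1.5 mm commanded moved the tip only 0.3 mm while the force rose from 10 to 26 N, so it's against the hard stop. Handing in.

```bash
python3 -c "
from workcell import ctrl
print(ctrl.close_job())"
```

```text
the job is handed in; nothing more can be done
None
```

The job is done and handed in at about 44 s, with the closed fingertips still pressing the cover shut. No check failed.

- **Rings:** The bushing and then the collar went onto the post with under 3 N on the tool, and I let go of both. Wrist and scene pictures show them stacked on the post.
- **Fastener:** I gripped the wing, turned it by about -1.33 rad and released it. The wrist camera then put it at -0.003 rad from the slot line.
- **Cover:** I pushed it over from its outer side until it lay flat, with the wing standing up through the slot. The last 1.5 mm of commanded press moved the tip only 0.3 mm while the force rose from 10 to 26 N. That means it is on the hard stop.
- **Disagreements:** The wrist and top cameras differed by about 2 mm on the post and collar positions. I used values between the two, and the fits went on without pushing. At one point I moved 20 mm too far in x near the bushing; the picture showed it, and I corrected before descending.
- **Bystanders:** None was touched as far as the forces and pictures showed, but I didn't check each one's final position.

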